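Level the display riser

TASK

Set the spirit level lengthwise on the middle of the display riser's white board, upright, and turn the black T-handle of the riser's levelling foot until the bubble sits centred between its two lines while the level is pressed down so that the sprung board is fully down. Finish while still holding: with the foot set, keep pressing the level firmly (not brutally) down on the board, bubble centred, and do not let go. Leave the stone bowl, the vase and the tray of eggs alone.

Things in the scene. Friction and masses are not known exactly. Their poses are not given: they have to be found in the camera images.
- level: Loose spirit level, a plain aluminium bar 230 mm long (its x axis) x 28 wide (y) x 44 tall (z), about 0.37 kg, with a black grip patch on its sides at the middle. Origin: centre of its underside. On its top face, 41 to 103 mm from the middle towards +x, lies a yellow-green vial with a pale bubble and two black lines 21 mm apart; the vial's middle is 72 mm from the level's middle. Starts lying upright on the table.
- bubble (a joint): Position in m of the bubble (15 mm long) along the level's x axis from the middle of the two lines; 0 is centred, positive is away from the level's middle, stops at +-0.023. The bubble moves uphill by 0.6 m per rad of tilt of the level along its x axis (12 mm per rad of foot turn once the level lies along the board) and takes about 1 s to settle.
- stand: Display riser, fixed to the table: white base plate 150 mm (x) x 470 mm (y, from -220 to +250) x 12 mm. Origin: centre of its underside below the middle of the board. Steel hinge posts at y = -185 mm (59 mm high); levelling foot at y = +215 mm. The board above it tips about the hinge, an axis along the stand's x at y = -185 mm, height 45 mm.
- deck: White board of the riser, 140 mm (x) x 330 mm (y) x 14 mm, tipping a few hundredths of a rad. Origin: centre of its top face, about 66 mm above the table; y points along the board from the hinge to the foot, z is its normal. The level is to lie along y.
- board (a joint): How far the board is pressed down on its springs towards the foot's bracket, rad: 0 floating up, 0.025 fully down. With the level lying in the middle it floats; fully down needs about 4 to 6 N more, pressed at the middle (there it moves about 4.6 mm, then stops hard). Pressing thus lowers the foot end by 0.025 rad, so the bubble must be judged while pressing.
- foot (a joint): Turn of the levelling foot, rad, 0 to 2.6, starts at 0; positive is clockwise seen from above and raises the foot (+y) end of the board by 0.02 rad per rad of turn. Friction 0.2 N m; it stays where it is left. The foot always starts too low: with the board pressed down, level needs about 0.5 to 1.4 rad of turn, different each time.
- foot_grip (a point): Middle of the black T-handle on top of the foot's upright spindle, about 120 mm above the table, on the turning axis; the frame turns with the handle. The handle is a bar 52 mm long (its x axis) x 12 mm (y) x 28 mm tall, top 14 mm above this point, nothing but the 18 mm thick spindle below it for 32 mm.
- bowl: Loose cream stone bowl, 130 mm across, 50 mm high, to be left alone. Origin: centre of its underside.
- vase: Loose green stone vase, 72 mm across, 150 mm high, to be left alone. Origin: centre of its underside.
- egg_tray: White foam tray 130 x 130 x 35 mm with four stone eggs fixed in it (60 mm high in all), to be left alone. Origin: centre of its underside.

How it is judged (in metres and radians):
On the way:
1. the level lies upright, lengthwise, on the middle of the board (contact force between level and deck above 1 N and angle between the x axis of level and the y axis of deck, either way round below 0.2 rad and angle between the z axis of level and the z axis of deck, either way round below 0.05 rad and horizontal distance between level and deck below 0.04 m), for 0.3 s.
At the end, for the whole second after the job is handed in: For the last second: fingers press the level (>2.5 N; level on board >4.5 N), board fully down (>0.022 rad), bubble within 3 mm, board within 0.010 rad of level; level at rest, upright, flat on the board (0.02 rad), lengthwise (0.2 rad), its middle within 40 mm of the board's (value of joint bubble between -0.003 and 0.003 m and value of joint board above 0.022 rad and contact force between the fingers and level above 2.5 N and contact force between level and deck above 4.5 N and angle between deck's own z axis and vertical below 0.01 rad and angle between level's own z axis and vertical below 0.05 rad and angle between the x axis of level and the y axis of deck, either way round below 0.2 rad and angle between the z axis of level and the z axis of deck, either way round below 0.02 rad and horizontal distance between level and deck below 0.04 m and linear speed of level below 0.02 m/s); the arm keeps its last pose, push and grip.
It fails at once if the board is overloaded (over 45 N) (contact force between level and deck above 45 N).
It fails at once if the bowl is disturbed (distance of bowl from where it was at the start of the episode above 0.02 m).
It fails at once if the vase is disturbed (distance of vase from where it was at the start of the episode above 0.02 m).
It fails at once if the egg tray is disturbed (distance of egg_tray from where it was at the start of the episode above 0.02 m).
It also fails if it takes over 64 s, if anything falls off the work surface, if the arm or the gripper's body presses on something with over 40 N, if the wrist force passes 120 N, or if a joint passes its speed limit or range.

ROBOT

A 6-joint arm with a two-finger parallel gripper is mounted at the origin on the work surface. World frame = base frame: x ahead of the robot, y to its left, z up, the work surface at z = 0. Lengths are in mm, angles in rad, forces in N, time in s.
With the tool pointing down it reaches from about 300 to 775 mm from the base axis. Payload 14.6 kg.
Tool frame: the origin (TCP) lies on the front face of the gripper's body, between the roots of the fingers; the fingertips stand 97 mm ahead of it and the grasp point (between the pads) lies 78 mm ahead of it; z points along the fingers, y is the line along which they close (so a half turn about z gives the same grasp; the last joint's range is limited). The gripper opens to 94 mm and grips with 3 to 60 N. Pads are 16 mm wide; open, the fingers measure 119 mm over their backs; the gripper's body (75 mm by 177 mm) begins 78 mm behind the grasp point.
Start: joints at [-1.398, 0.3, 1.521, -0, 1.321, -0.067], TCP at [130.623, -534.254, 302.646] pointing down, gripper open.
Joint ranges: [-3.03, 3.03], [-0.79, 2.21], [0.23, 2.52], [-1.04, 4.18], [0, 3.07], [-2.55, 2.55]. Speed limits (rad/s): [2.22, 2.22, 2.57, 3.14, 3.14, 3.14].

INTERFACE

Orientations are given as [roll, pitch, yaw] about the fixed x, y, z axes, in that order (R = Rz(yaw) Ry(pitch) Rx(roll)).
In Python, from cell import * gives the robot as it stands.
- The arm moves only by the tool carry_out, never from a script. Its arguments are lists of equal length, an entry for each row: "slide": the shift along the world's x, y, z scaled (see below), a list of three; "dr": the turn, a rotation vector about the world's x, y, z scaled (see below), a list of three; "gripper": the opening in per cent of the stroke, from 0 (shut) to 100 (fully open). A call has 1 to 10 rows; each row is the pose to reach, as a shift and turn from the pose commanded when the call began, turning the shorter way round; what a row does not reach only later rows make up. The controller multiplies each number of a shift by 0.25 m and each number of a turn by 360 degrees. A row lasts 1/12 s, in which the tool goes at most 41.7 mm and 7.16 degrees, less where a joint would pass 70% of its speed; a pose out of reach is approached as far as the arm can. A call with a number of a shift or a turn outside -1 to 1 is refused whole. A call with a gripper value outside its range is refused whole. The fingers move at their own pace and stop on an object; "newtons" is the grip in N (left out, the last holds). Time passes only in rows, so rows that repeat a pose let the fingers close. It gives the time, the measured TCP pose, the force, the opening and the grip force at its end, in the units of the state.
- read_state(): the state, without advancing time (a new reading comes with each control period).
- camera(name): name is "scene" or "top" or "wrist"; returns the picture (480x640x3 uint8, red, green, blue); there is no depth.
- camera_model(name): a dict with "vfov" (degrees; the focal length in pixels is half the picture's height over the tangent of half this angle, whatever the lens; pixels are square), "cx", "cy" (the principal point, pixels), "R" (3x3) and "t" (3): a world point X has camera coordinates R X + t. Camera axes: x right, y down, z forward; pixel columns grow to the right and rows downward; lengths in mm; the calibration is good to about 2 mm. The wrist camera is an equidistant fisheye: a pixel r from the principal point sees the ray r / f radians off the axis. A picture is of the moment at which its call begins: read the wrist's pose just before it. camera_model takes no time and is no camera call; for the wrist camera it gives the pose at the moment of the call.
- sign_off(): hands the job in; it is judged then, once.
The state is a dict: "clock": time; "joints": joint angles; "qd": joint speeds; "effort": joint torques, N m; "eef_pos": TCP position; "eef_rot": TCP orientation; "wrist_force": force on the tool from outside, world axes, zero at the start; "moment": the same for the moment, N m; "finger_gap": finger opening in mm; "finger_force": force on a finger pad.
Only numpy, scipy, OpenCV 4.12 (cv2) and the standard library are available. Lean on these libraries where they do the work, as an engineer would, in place of code of your own. Each camera call takes 0.05 s, during which the arm holds its last target. There are 200 camera calls.

## Working session

There is one attempt and no reset: what is moved stays moved. The work goes in short steps, Python scripts to look and compute and a tool call to move; the robot and the scene stay as the last step left them, time stands still between calls to the robot, and variables do not carry over. Pictures are saved under pics/ and viewed, at most 10 in all, crops included, and the job is handed in when it is done.

Besides the shell and the picture viewer there is one more tool, called as a command line: name --argument value ..., lists and objects as JSON in quotes. carry_out: Moves the arm, as the interface text tells. Its arguments: {"type":"object","properties":{"slide":{"type":"array","items":{"type":"array","items":{"type":"number","minimum":-1,"maximum":1}}},"dr":{"type":"array","items":{"type":"array","items":{"type":"number","minimum":-1,"maximum":1}}},"gripper":{"type":"array","items":{"type":"number"}},"newtons":{"type":"number"}},"required":["slide","dr","gripper"]}

```bash
mkdir -p pics; ls
python3 - <<'E'
from cell import *
import cv2,numpy as np
for n in ["scene","top"]:
    im=camera(n); cv2.imwrite(f"pics/{n}0.png",im[:,:,::-1]); 
    m=camera_model(n); print(n,m)
print(read_state())
E
```

```text
pics
scene {'vfov': 46.60391114020497, 'cx': 318.0990865227879, 'cy': 234.69619863515857, 'R': array([[ 0.77285933,  0.63449223,  0.01039599],
       [ 0.5086986 , -0.60967318, -0.60788514],
       [-0.37936024,  0.47509813, -0.79395691]]), 't': array([-470.60974261, -270.91450445, 1649.18731554])}
top {'vfov': 47.449570015394634, 'cx': 315.9180806335338, 'cy': 226.6704692498281, 'R': array([[-0.0255698 , -0.99952969,  0.01692866],
       [-0.99662497,  0.02416679, -0.0784515 ],
       [ 0.07800549, -0.01887752, -0.99677419]]), 't': array([ -19.89072543,  597.66559152, 1146.33942335])}
{'clock': 0.1, 'joints': array([-1.39764515e+00,  3.00419217e-01,  1.52149829e+00, -1.12679173e-05,
        1.32070451e+00, -6.66100205e-02]), 'qd': array([ 0.00024658, -0.00115129, -0.00302176, -0.00014387, -0.00014931,
        0.00152122]), 'effort': array([-1.58883204e-04, -5.32648695e+01, -3.53288162e+01,  7.08965259e-02,
        2.35083851e-02, -3.63315735e-05]), 'eef_pos': array([ 130.5765404 , -534.14216928,  302.14976091]), 'eef_rot': array([-3.14056484e+00, -5.76250375e-05,  2.39763965e-01]), 'wrist_force': array([-0.2893573 ,  0.36995503,  1.54318123]), 'moment': array([ 0.01320918,  0.00027976, -0.02172747]), 'finger_force': 0.0, 'finger_gap': 94.23942851119385}
```

View pics/scene0.png

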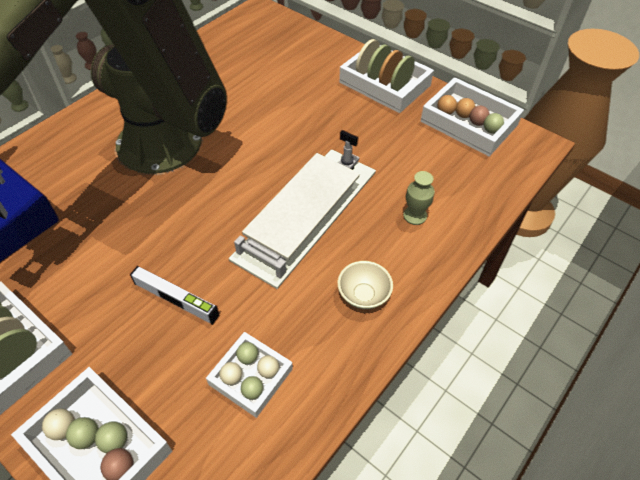

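View pics/top0.png

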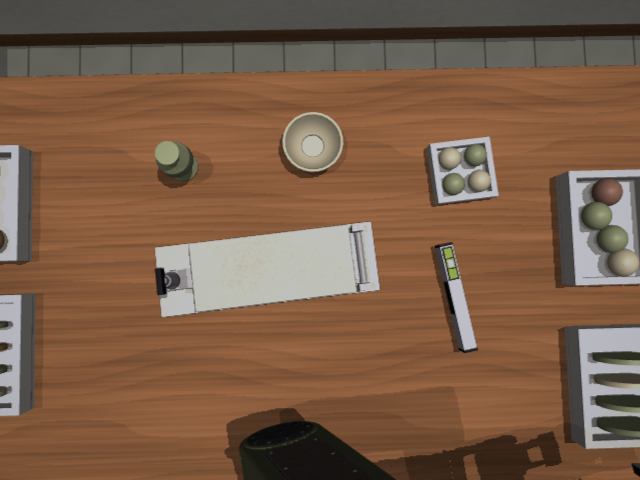

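The scene view shows the level at about (133,270)–(215,318) with its vial at (200,302). It also shows the board from (240,240) to (350,165), the T-handle at (348,138), the bowl at (365,287), the vase at (420,200) and the eggs at (250,372). In the top view the level runs (445,245)–(470,350), the handle is at (161,281) and the board spans columns 190–352. I'll enlarge these areas to get the corners.

```bash
cat > h.py <<'E'
import cv2,numpy as np
from cell import *
M={n:camera_model(n) for n in ("scene","top")}
def ray(m,uv):
    f=240/np.tan(np.radians(m["vfov"])/2)
    d=np.array([(uv[0]-m["cx"])/f,(uv[1]-m["cy"])/f,1.])
    return -m["R"].T@m["t"], m["R"].T@(d/np.linalg.norm(d))
def plane(m,uv,z):
    c,d=ray(m,uv); return c+d*(z-c[2])/d[2]
def tri(a,b,ma=M["scene"],mb=M["top"]):
    c1,d1=ray(ma,a);c2,d2=ray(mb,b)
    s=np.linalg.lstsq(np.c_[d1,-d2],c2-c1,rcond=None)[0]
    p,q=c1+d1*s[0],c2+d2*s[1]
    return (p+q)/2,np.linalg.norm(p-q)
E
python3 - <<'E'
from h import *
s=cv2.imread("pics/scene0.png");t=cv2.imread("pics/top0.png")
def crop(im,x,y,w,h,k): 
    c=cv2.resize(im[y:y+h,x:x+w],None,fx=k,fy=k,interpolation=cv2.INTER_CUBIC)
    return c
def pad(c,W,H):
    o=np.zeros((H,W,3),np.uint8);c=c[:H,:W];o[:c.shape[0],:c.shape[1]]=c;return o
A=crop(s,220,120,160,165,2.4);B=crop(s,120,255,110,75,3.5)
C=crop(t,145,215,240,110,1.65);D=crop(t,430,235,50,125,2.2)
left=np.vstack([pad(A,400,330+68),pad(B[:, :],400,202)])
# right: stand top x1.65 and level top
E_=np.vstack([pad(C,400,190),pad(crop(t,430,235,50,125,3.2),400,410)])
cv2.imwrite("pics/comp.png",np.hstack([left,E_]))
for n,im,roi in (("scene",s,(170,280,220,325)),("top",t,(430,235,480,360))):
    x0,y0,x1,y1=roi;hsv=cv2.cvtColor(im,cv2.COLOR_BGR2HSV)[y0:y1,x0:x1]
    g=cv2.inRange(hsv,(30,90,60),(50,255,255));ys,xs=np.nonzero(g);r=cv2.minAreaRect(np.c_[xs,ys].astype(np.float32));print(n,"vial",r[0][0]+x0,r[0][1]+y0,r[1:],len(xs))
for n,im,roi in (("scene",s,(330,120,365,148)),("top",t,(150,262,178,300))):
    x0,y0,x1,y1=roi
    k=(im[y0:y1,x0:x1].max(2)<45).astype(np.uint8)
    N,l,st,ce=cv2.connectedComponentsWithStats(k);i=1+st[1:,4].argmax()
    ys,xs=np.nonzero(l==i);r=cv2.minAreaRect(np.c_[xs,ys].astype(np.float32));print(n,"handle",r[0][0]+x0,r[0][1]+y0,r[1:],cv2.boxPoints(r)+[x0,y0])
E
```

```text
scene vial 197.5 302.50000190734863 ((27.280029296875, 7.602630138397217), 26.56505012512207) 163
top vial 450.2491798400879 263.0590171813965 ((31.26386833190918, 8.474454879760742), 76.75948333740234) 213
scene handle 348.4315071105957 138.15068435668945 ((18.621131896972656, 8.524340629577637), 24.443954467773438) [[338.19178104 138.17808151]
 [341.7191782  130.41780853]
 [358.67123413 138.1232872 ]
 [355.14383698 145.88356018]]
top handle 160.49999809265137 281.0 ((25.84972381591797, 9.047403335571289), 81.25383758544922) [[154.06358147 268.91329288]
 [163.00577831 267.53757191]
 [166.93641472 293.08670807]
 [157.99421787 294.46242905]]
```

View pics/comp.png

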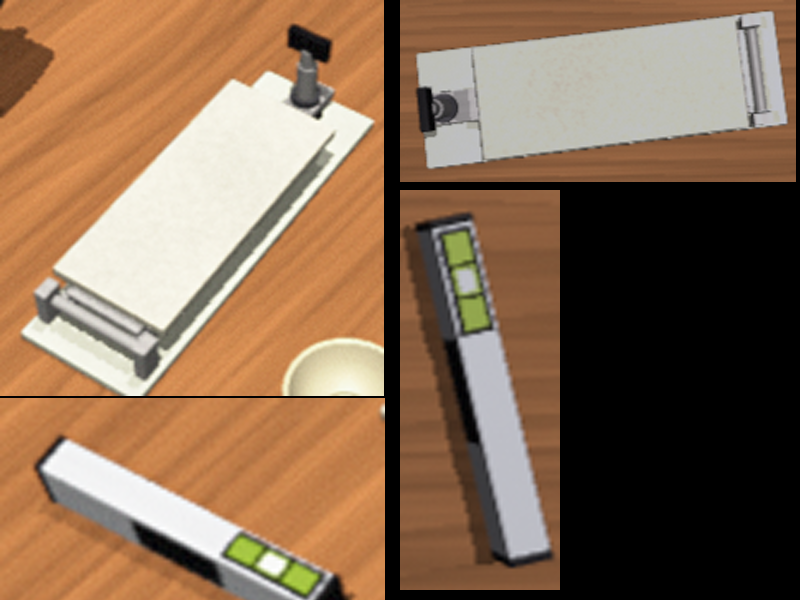

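Run:
```python
from h import *
np.set_printoptions(precision=1,suppress=True)
v,e=tri((197.5,302.5),(450.3,263.2));print("vial",v,e)
f,e2=tri((134.9,271.3),(469.4,349));print("far end",f,e2)
u=(v-f)[:2];L=np.hypot(*u);u/=L;print("len (187)",L,"yaw",np.arctan2(u[1],u[0]),"centre",v[:2]-72*u, f[:2]+115*u)
vt=plane(M["top"],(450.3,263.2),44);ft=plane(M["top"],(469.4,349),44);print(vt,ft,np.linalg.norm(vt-ft))
c=[]
for a,b in [((317.9,153.3),(195.3,312)),((359.6,174.2),(189.2,243.5)),((242.1,233.8),(355.9,292.6)),((287.9,258.8),(349.2,224.7))]:
    p,e=tri(a,b);c.append(p);print("deck",p,e)
c=np.array(c);print("deck centre",c.mean(0)); d=(c[:2].mean(0)-c[2:].mean(0));print(np.linalg.norm(d),"yaw of y",np.arctan2(d[1],d[0]), d)
p,e=tri((348.4,138.2),(160.5,281));print("handle",p,e)
a=plane(M["top"],(158.5,268.2),130);b=plane(M["top"],(162.5,293.8),130);print(a,b,b-a,(a+b)/2)
```

```text
vial [ 511.4 -315.1   44. ] 0.3213118708173902
far end [ 331.3 -349.1   38.1] 1.452580785466327
len (187) 183.28011652840624 yaw 0.1865495387744886 centre [ 440.7 -328.4] [ 444.3 -327.7]
[ 511.5 -315.    44. ] [ 332.7 -346.8   44. ] 181.6197979751463
deck [426.8 217.3  63.3] 3.417603532146796
deck [565.4 226.9  66. ] 0.03398146282388524
deck [ 456.3 -112.9   53.1] 1.598564962959873
deck [ 597.4 -102.2   62.3] 2.7217953666303836
deck centre [511.4  57.2  61.2]
331.1639786860684 yaw of y 1.66386636804774 [-30.8 329.7   7. ]
handle [490.7 271.1 119.6] 0.9646143783993423
[515.8 272.5 130. ] [466.6 265.  130. ] [-49.2  -7.5   0. ] [491.2 268.7 130. ]
```

Measured:
- **Level:** centre (442,-328), yaw 0.18, top at z 44.
- **Deck:** centre (511,57), y axis at yaw 1.664.
- **Handle:** (491,270,120). This agrees with the deck centre plus 215 mm.

Moving above the level now.

carry_out --slide '[[0.08,0.06,-0.02],[0.2,0.16,-0.05],[0.34,0.28,-0.08],[0.48,0.4,-0.11],[0.62,0.52,-0.14],[0.76,0.63,-0.17],[0.89,0.73,-0.19],[0.97,0.8,-0.2],[1.0,0.825,-0.2],[1.0,0.825,-0.2]]' --dr '[[0,0,-0.002],[0,0,-0.004],[0,0,-0.006],[0,0,-0.008],[0,0,-0.0095],[0,0,-0.0095],[0,0,-0.0095],[0,0,-0.0095],[0,0,-0.0095],[0,0,-0.0095]]' --gripper '[100,100,100,100,100,100,100,100,100,100]' --newtons 25

```text
clock: 0.93
eef_pos: [382.4, -325.9, 252.1]
eef_rot: [-3.141, 0.0, 0.184]
wrist_force: [-0.0, 0.2, 0.8]
finger_gap: 93.8
finger_force: 0.0
```

carry_out --slide '[[0.06,0,-0.08],[0.14,0,-0.18],[0.22,0,-0.28],[0.245,0,-0.3],[0.245,0,-0.3],[0.245,0,-0.3]]' --dr '[[0,0,0],[0,0,0],[0,0,0],[0,0,0],[0,0,0],[0,0,0]]' --gripper '[100,100,100,100,100,100]'

```text
clock: 1.43
eef_pos: [441.3, -328.6, 178.3]
eef_rot: [3.142, 0.0, 0.18]
wrist_force: [0.3, 0.2, 0.5]
finger_gap: 94.2
finger_force: 0.0
```

Run:
```python
from h import *
m=camera_model("wrist");cv2.imwrite("pics/w1.png",camera("wrist")[:,:,::-1]);print(m,read_state()["eef_pos"],read_state()["eef_rot"])
```

```text
{'vfov': 65.70646984690485, 'cx': 321.384717614523, 'cy': 243.42863777029086, 'R': array([[ 1.78143014e-01, -9.84004593e-01,  1.64203130e-04],
       [-9.57325153e-01, -1.73274400e-01,  2.31310470e-01],
       [-2.27582112e-01, -4.13635399e-02, -9.72879972e-01]]), 't': array([-400.78915708,  371.19031037,  354.26788449])} [ 441.22576314 -328.65388373  178.90657104] [ 3.14067185e+00 -6.01501194e-04  1.79586329e-01]
```

View pics/w1.png

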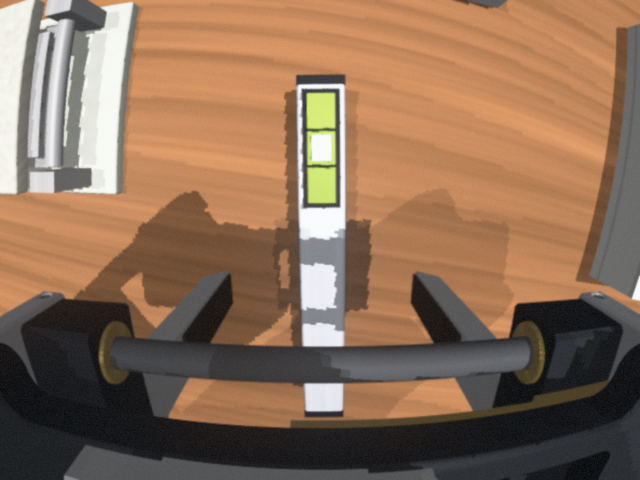

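The wrist view has the level central between the fingers (columns 297–345, fingers at 230 and 415) and running straight. The bubble is at (321,148), and the vial is on the camera side. Descending to grip.

carry_out --slide '[[0,0,-0.1],[0,0,-0.2],[0,0,-0.28],[0,0,-0.306],[0,0,-0.306],[0,0,-0.306],[0,0,-0.306],[0,0,-0.306],[0,0,-0.306],[0,0,-0.306]]' --dr '[[0,0,0],[0,0,0],[0,0,0],[0,0,0],[0,0,0],[0,0,0],[0,0,0],[0,0,0],[0,0,0],[0,0,0]]' --gripper '[60,50,45,45,0,0,0,0,0,0]' --newtons 25

```text
clock: 2.32
eef_pos: [442.0, -328.1, 101.8]
eef_rot: [3.141, -0.001, 0.18]
wrist_force: [0.3, 0.7, -0.2]
finger_gap: 30.9
finger_force: 0.0
```

carry_out --slide '[[0,0,0],[0,0,0],[0,0,0.05],[0,0,0.15],[0,0,0.28],[0,0,0.4],[0,0,0.5],[0,0,0.56],[0,0,0.56],[0,0,0.56]]' --dr '[[0,0,0],[0,0,0],[0,0,0],[0,0,0],[0,0,0],[0,0,0],[0,0,0],[0,0,0],[0,0,0],[0,0,0]]' --gripper '[0,0,0,0,0,0,0,0,0,0]'

```text
clock: 3.15
eef_pos: [441.8, -327.9, 241.3]
eef_rot: [3.141, -0.0, 0.18]
wrist_force: [0.1, -0.0, -3.4]
finger_gap: 27.5
finger_force: 25.0
```

carry_out --slide '[[0.02,0.1,0],[0.05,0.25,0],[0.08,0.42,0],[0.12,0.6,0],[0.16,0.76,0],[0.2,0.9,0],[0.24,1.0,0],[0.278,1.0,0],[0.278,1.0,0],[0.278,1.0,0]]' --dr '[[0,0,0.01],[0,0,0.025],[0,0,0.04],[0,0,0.055],[0,0,0.07],[0,0,0.085],[0,0,0.1],[0,0,0.11],[0,0,0.12],[0,0,0.12]]' --gripper '[0,0,0,0,0,0,0,0,0,0]'

```text
clock: 3.98
eef_pos: [511.1, -77.3, 239.3]
eef_rot: [-3.139, 0.001, 0.938]
wrist_force: [-0.2, 0.3, -3.2]
finger_gap: 28.0
finger_force: 25.0
```

carry_out --slide '[[0,0.06,0],[0,0.16,0],[0,0.26,0],[0,0.36,-0.04],[0,0.46,-0.1],[0,0.53,-0.16],[0,0.54,-0.2],[0,0.54,-0.2],[0,0.54,-0.2],[0,0.54,-0.2]]' --dr '[[0,0,0.01],[0,0,0.025],[0,0,0.04],[0,0,0.055],[0,0,0.07],[0,0,0.085],[0,0,0.1],[0,0,0.11],[0,0,0.116],[0,0,0.116]]' --gripper '[0,0,0,0,0,0,0,0,0,0]'

```text
clock: 4.82
eef_pos: [510.8, 56.8, 189.9]
eef_rot: [-3.139, -0.0, 1.662]
wrist_force: [-0.3, 0.0, -2.7]
finger_gap: 27.8
finger_force: 25.0
```

```bash
python3 - <<'E'
from h import *
cv2.imwrite("pics/s2.png",np.hstack([camera("top")[190:340,140:400,::-1],camera("scene")[115:265,215:395,::-1]]))
E
python3 -c "
import cv2;i=cv2.imread('pics/s2.png');cv2.imwrite('pics/s2.png',cv2.resize(i,None,fx=1.8,fy=1.8))"
```

```text
(no output)
```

View pics/s2.png

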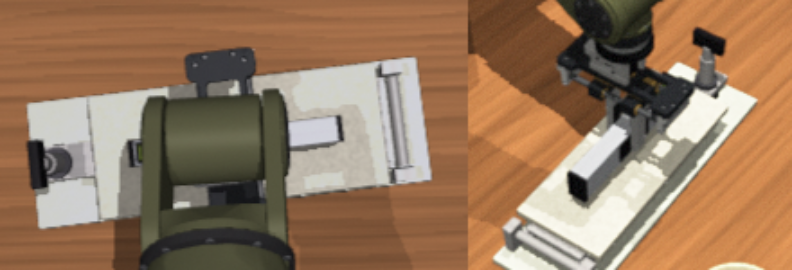

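The level hangs over the middle of the board and lies along it. In the top crop its ends are at columns 130 and 342, on the board's centreline. Lowering in stages.

carry_out --slide '[[0,0,-0.03],[0,0,-0.06],[0,0,-0.075],[0,0,-0.08],[0,0,-0.08]]' --dr '[[0,0,0],[0,0,0],[0,0,0],[0,0,0],[0,0,0]]' --gripper '[0,0,0,0,0]'

```text
clock: 5.33
eef_pos: [511.2, 56.9, 170.6]
eef_rot: [-3.141, -0.0, 1.662]
wrist_force: [0.1, 0.4, -3.6]
finger_gap: 27.7
finger_force: 25.0
```

carry_out --slide '[[0,0,-0.004],[0,0,-0.008],[0,0,-0.008],[0,0,-0.008]]' --dr '[[0,0,0],[0,0,0],[0,0,0],[0,0,0]]' --gripper '[0,0,0,0]'

```text
clock: 5.67
eef_pos: [511.5, 57.0, 169.5]
eef_rot: [3.141, -0.0, 1.663]
wrist_force: [-0.7, -0.4, -0.6]
finger_gap: 28.0
finger_force: 25.0
```

carry_out --slide '[[0,0,-0.004],[0,0,-0.008],[0,0,-0.008],[0,0,-0.008]]' --dr '[[0,0,0],[0,0,0],[0,0,0],[0,0,0]]' --gripper '[0,0,0,0]'

```text
clock: 6.0
eef_pos: [511.5, 57.2, 167.5]
eef_rot: [3.141, -0.0, 1.663]
wrist_force: [-1.6, 3.0, 4.7]
finger_gap: 28.1
finger_force: 25.0
```

carry_out --slide '[[0,0,-0.004],[0,0,-0.006],[0,0,-0.006]]' --dr '[[0,0,0],[0,0,0],[0,0,0]]' --gripper '[0,0,0]'

```text
clock: 6.25
eef_pos: [511.6, 57.3, 166.1]
eef_rot: [3.141, -0.0, 1.663]
wrist_force: [-1.8, 4.2, 7.0]
finger_gap: 27.8
finger_force: 25.0
```

```bash
cat >> h.py <<'E'
def bubble():
    """level shift along tool x from the wrist picture: white blob between green parts, in vial-plane mm"""
    m=camera_model("wrist");im=camera("wrist")[:,:,::-1];return m,im
E
python3 - <<'E'
from h import *
m,im=bubble();cv2.imwrite("pics/w3.png",im);s=read_state();print(s["eef_pos"],s["wrist_force"],s["moment"],s["clock"])
E
```

```text
[511.56613019  57.29596073 166.08138801] [-1.86800968  5.20011508  6.84463259] [0.35590681 0.28274973 0.08569098] 6.3
```

View pics/w3.png

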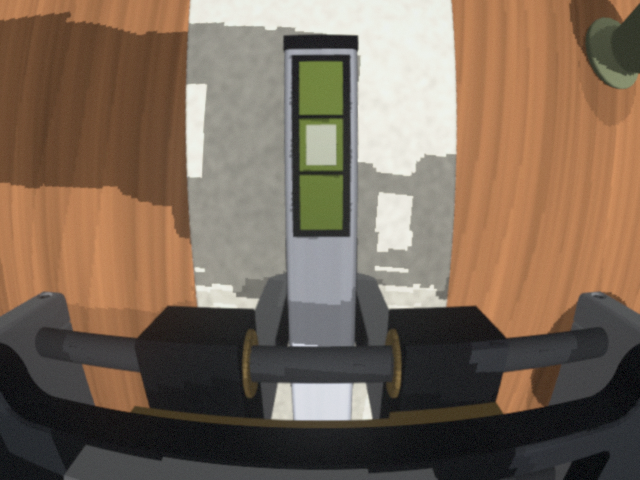

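The bubble is near centre (321,145), but that's because my grip is holding the level's tilt. It isn't lying flat on the board yet. I'll release it and press on top with closed fingers instead.

carry_out --slide '[[0,0,0.006],[0,0,0.008],[0,0,0.008],[0,0,0.008],[0,0,0.06],[0,0,0.13],[0,0,0.2],[0,0,0.22],[0,0,0.22],[0,0,0.22]]' --dr '[[0,0,0],[0,0,0],[0,0,0],[0,0,0],[0,0,0],[0,0,0],[0,0,0],[0,0,0],[0,0,0],[0,0,0]]' --gripper '[40,50,50,50,50,50,50,50,0,0]'

```text
clock: 7.13
eef_pos: [511.2, 56.9, 220.0]
eef_rot: [-3.141, 0.0, 1.663]
wrist_force: [0.2, -0.8, -0.8]
finger_gap: 36.7
finger_force: 0.0
```

carry_out --slide '[[0,0,0],[0,0,0],[0,0,0],[0,0,0],[0,0,-0.01],[0,0,-0.02],[0,0,-0.02]]' --dr '[[0,0,0],[0,0,0],[0,0,0],[0,0,0],[0,0,0],[0,0,0],[0,0,0]]' --gripper '[0,0,0,0,0,0,0]'

```text
clock: 7.72
eef_pos: [511.2, 57.0, 215.0]
eef_rot: [-3.141, -0.0, 1.663]
wrist_force: [-0.4, -0.1, 0.3]
finger_gap: 0.5
finger_force: 0.0
```

carry_out --slide '[[0,0,-0.005],[0,0,-0.01],[0,0,-0.016],[0,0,-0.016],[0,0,-0.016]]' --dr '[[0,0,0],[0,0,0],[0,0,0],[0,0,0],[0,0,0]]' --gripper '[0,0,0,0,0]'

```text
clock: 8.13
eef_pos: [511.4, 57.0, 211.6]
eef_rot: [-3.142, -0.0, 1.663]
wrist_force: [-0.5, 0.5, -0.5]
finger_gap: 0.7
finger_force: 0.0
```

carry_out --slide '[[0,0,-0.006],[0,0,-0.012],[0,0,-0.016],[0,0,-0.016],[0,0,-0.016]]' --dr '[[0,0,0],[0,0,0],[0,0,0],[0,0,0],[0,0,0]]' --gripper '[0,0,0,0,0]'

```text
clock: 8.55
eef_pos: [511.4, 57.2, 207.8]
eef_rot: [3.141, -0.0, 1.663]
wrist_force: [-0.4, 3.6, 3.7]
finger_gap: 0.3
finger_force: 1.9
```

carry_out --slide '[[0,0,-0.005],[0,0,-0.008],[0,0,-0.008],[0,0,-0.008]]' --dr '[[0,0,0],[0,0,0],[0,0,0],[0,0,0]]' --gripper '[0,0,0,0]'

```text
clock: 8.88
eef_pos: [511.5, 57.2, 205.8]
eef_rot: [3.141, -0.0, 1.663]
wrist_force: [-0.2, 5.1, 5.0]
finger_gap: 0.5
finger_force: 2.7
```

carry_out --slide '[[0,0,-0.005],[0,0,-0.008],[0,0,-0.008],[0,0,-0.008]]' --dr '[[0,0,0],[0,0,0],[0,0,0],[0,0,0]]' --gripper '[0,0,0,0]'

```text
clock: 9.22
eef_pos: [511.5, 57.3, 204.2]
eef_rot: [3.141, -0.0, 1.663]
wrist_force: [-2.3, 5.7, 10.4]
finger_gap: 0.6
finger_force: 4.7
```

carry_out --slide '[[0,0,-0.003],[0,0,-0.003],[0,0,-0.003],[0,0,-0.003],[0,0,-0.003],[0,0,-0.003],[0,0,-0.003],[0,0,-0.003],[0,0,-0.003],[0,0,-0.003]]' --dr '[[0,0,0],[0,0,0],[0,0,0],[0,0,0],[0,0,0],[0,0,0],[0,0,0],[0,0,0],[0,0,0],[0,0,0]]' --gripper '[0,0,0,0,0,0,0,0,0,0]'

```text
clock: 10.05
eef_pos: [511.6, 57.3, 204.0]
eef_rot: [3.14, -0.001, 1.663]
wrist_force: [-5.0, 4.2, 16.2]
finger_gap: 0.7
finger_force: 7.8
```

Run:
```python
from h import *
m,im=bubble();cv2.imwrite("pics/w4.png",im);s=read_state();print(s["eef_pos"],s["wrist_force"],s["clock"])
```

```text
[511.56652179  57.30636267 203.95033815] [-4.40022606  5.42581958 14.28781849] 10.1
```

View pics/w4.png

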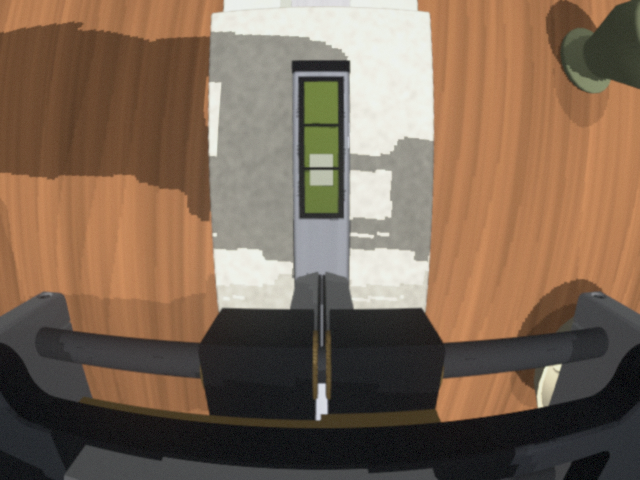

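Pressed fully down, the bubble is at row ~170 and the lines are at rows 125 and 168, so it sits about 11 mm towards the hinge. I'll wait a little and measure it by casting rays onto the vial plane.

carry_out --slide '[[0,0,0],[0,0,0],[0,0,0],[0,0,0],[0,0,0],[0,0,0]]' --dr '[[0,0,0],[0,0,0],[0,0,0],[0,0,0],[0,0,0],[0,0,0]]' --gripper '[0,0,0,0,0,0]'

```text
clock: 10.6
eef_pos: [511.5, 57.3, 204.0]
eef_rot: [3.14, -0.001, 1.663]
wrist_force: [-5.0, 5.1, 16.1]
finger_gap: 0.4
finger_force: 7.8
```

```bash
cat > b.py <<'E'
from h import *
def wray(m,uv,z):
    f=240/np.tan(np.radians(m["vfov"])/2);d=np.array([uv[0]-m["cx"],uv[1]-m["cy"]]);r=np.hypot(*d);th=r/f
    v=np.r_[d/r*np.sin(th),np.cos(th)];c=-m["R"].T@m["t"];v=m["R"].T@v;return c+v*(z-c[2])/v[2]
def measure(im,m,z=108):
    hsv=cv2.cvtColor(im,cv2.COLOR_BGR2HSV)
    g=cv2.inRange(hsv,(30,90,40),(50,255,255));g[:,:270]=0;g[:,370:]=0;g[260:]=0
    ys,xs=np.nonzero(g);x0,x1,y0,y1=np.percentile(xs,1),np.percentile(xs,99),ys.min(),ys.max()
    xc=(x0+x1)/2
    # lines: dark rows seen at the vial's flanks; bubble: low saturation in the middle columns
    a=np.r_[int(x0)+2:int(x0)+5,int(x1)-5:int(x1)-2]
    prof=im[:,a].max(2).mean(1);L=[r for r in range(y0+8,y1-8) if prof[r]==prof[r-4:r+5].min() and prof[r]<.7*np.median(prof[y0:y1])]
    sat=hsv[y0+2:y1-2,int(xc)-5:int(xc)+6,1].mean(1);val=hsv[y0+2:y1-2,int(xc)-5:int(xc)+6,2].mean(1)
    rows=np.nonzero((sat<100)&(val>80))[0]+y0+2
    P=lambda r:wray(m,(xc,r),z)[1]
    ends=(P(y1),P(y0));bm=(P(rows.min()-.5)+P(rows.max()+.5))/2
    print("vial rows",y0,y1,"len",ends[1]-ends[0],"lines",L,[P(r) for r in L],"bubble rows",rows.min(),rows.max(),"len",P(rows.min())-P(rows.max()))
    print("bubble vs vial mid %.2f"%(bm-sum(ends)/2), "vs lines %.2f"%(bm-np.mean([P(r) for r in L])))
if __name__=="__main__":
    m,im=bubble();measure(im,m);s=read_state();print(s["wrist_force"],s["clock"])
E
python3 b.py
```

```text
vial rows 81 212 len 62.68283939334654 lines [125, 168] [np.float64(140.03937003747043), np.float64(119.65524263478844)] bubble rows 153 186 len 15.643758932335246
bubble vs vial mid -11.05 vs lines -10.92
[-4.79759865  5.68855513 16.00337343] 10.65
```

Offset −11.0 mm, so the foot needs about 0.915 rad clockwise. Lifting off and going over the handle, turned to a yaw of about 3.26.

carry_out --slide '[[0,0,0.04],[0,0,0.12],[0,0.04,0.2],[-0.01,0.14,0.22],[-0.02,0.28,0.22],[-0.04,0.42,0.22],[-0.06,0.56,0.22],[-0.07,0.7,0.22],[-0.08,0.8,0.22],[-0.08,0.84,0.22]]' --dr '[[0,0,0],[0,0,0],[0,0,0.015],[0,0,0.034],[0,0,0.053],[0,0,0.072],[0,0,0.091],[0,0,0.11],[0,0,0.129],[0,0,0.148]]' --gripper '[0,0,20,40,50,50,50,50,50,50]'

```text
clock: 11.48
eef_pos: [490.6, 269.7, 257.7]
eef_rot: [-3.141, -0.0, 2.601]
wrist_force: [-0.2, -0.6, 0.1]
finger_gap: 46.4
finger_force: 0.0
```

carry_out --slide '[[0,0.01,0],[0,0.013,0],[0,0.013,0],[0,0.013,0],[0,0.013,0],[0,0.013,0],[0,0.013,0],[0,0.013,0]]' --dr '[[0,0,0.018],[0,0,0.037],[0,0,0.056],[0,0,0.075],[0,0,0.094],[0,0,0.106],[0,0,0.106],[0,0,0.106]]' --gripper '[50,50,50,50,50,50,50,50]'

```text
clock: 12.15
eef_pos: [491.4, 270.0, 257.8]
eef_rot: [-3.141, -0.0, -3.027]
wrist_force: [0.8, 0.5, -0.3]
finger_gap: 47.2
finger_force: 0.0
```

Run:
```python
from h import *
m,im=bubble();cv2.imwrite("pics/w5.png",im);s=read_state();print(s["eef_pos"],s["eef_rot"],s["joints"],s["clock"]);np.save("w5R.npy",m["R"]);np.save("w5t.npy",m["t"])
```

```text
[491.40796692 270.07393375 257.81914276] [-3.14123476e+00 -1.88290923e-04 -3.02744867e+00] [ 4.37298522e-01  3.63283206e-01  1.54424889e+00 -2.96178728e-04
  1.23435277e+00 -1.24754400e+00] 12.2
```

View pics/w5.png

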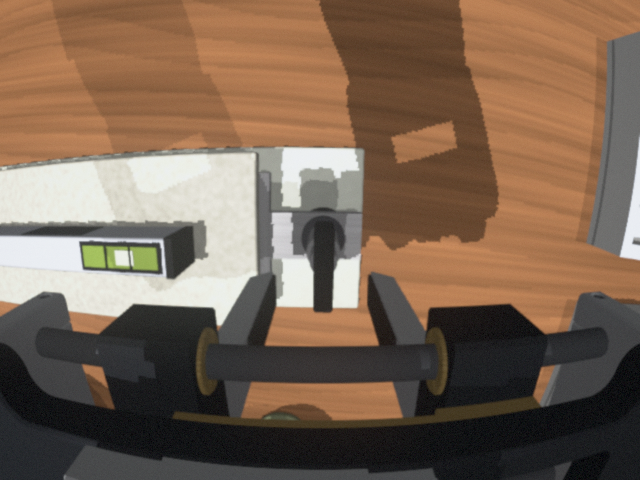

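The wrist view has the handle centred between the fingers (column 323, rows 220–310) and parallel to them. The level lies flat on the board. Descending and gripping.

carry_out --slide '[[0,0,-0.08],[0,0,-0.17],[0,0,-0.23],[0,0,-0.24],[0,0,-0.24],[0,0,-0.24],[0,0,-0.24],[0,0,-0.24],[0,0,-0.24],[0,0,-0.24]]' --dr '[[0,0,0],[0,0,0],[0,0,0],[0,0,0],[0,0,0],[0,0,0],[0,0,0],[0,0,0],[0,0,0],[0,0,0]]' --gripper '[50,50,50,50,0,0,0,0,0,0]' --newtons 50

```text
clock: 13.03
eef_pos: [491.5, 270.8, 198.7]
eef_rot: [3.14, 0.001, -3.024]
wrist_force: [-0.3, 5.8, 2.6]
finger_gap: 16.4
finger_force: 50.0
```

carry_out --slide '[[0,0,0],[0,0,0],[0,0,0],[0,0,0]]' --dr '[[0,0,0],[0,0,0],[0,0,0],[0,0,0]]' --gripper '[0,0,0,0]'

```text
clock: 13.37
eef_pos: [491.5, 270.8, 198.7]
eef_rot: [3.14, 0.001, -3.024]
wrist_force: [-1.4, 6.0, 3.2]
finger_gap: 16.5
finger_force: 50.0
```

The gap reads 16.5 mm rather than 12, so the tips are probably pinching the thicker spindle below the bar. Regripping 8 mm higher.

carry_out --slide '[[0,0,0],[0,0,0],[0,0,0.02],[0,0,0.036],[0,0,0.036],[0,0,0.036],[0,0,0.036],[0,0,0.036],[0,0,0.036],[0,0,0.036]]' --dr '[[0,0,0],[0,0,0],[0,0,0],[0,0,0],[0,0,0],[0,0,0],[0,0,0],[0,0,0],[0,0,0],[0,0,0]]' --gripper '[35,35,35,35,0,0,0,0,0,0]' --newtons 50

```text
clock: 14.2
eef_pos: [491.3, 270.8, 207.0]
eef_rot: [3.14, 0.0, -3.024]
wrist_force: [-0.8, 4.9, 2.2]
finger_gap: 14.3
finger_force: 50.0
```

Run:
```python
from b import *
im=cv2.imread("pics/w5.png");m=dict(camera_model("wrist"));m["R"]=np.load("w5R.npy");m["t"]=np.load("w5t.npy")
pts=[]
for r in range(262,306,3):
    d=np.nonzero(im[r,295:350].max(1)<60)[0]+295
    pts.append((r,d.min(),d.max()))
print(pts[::3])
P=np.array([wray(m,((a+b)/2,r),134)[:2] for r,a,b in pts]);v=np.polyfit(P[:,0],P[:,1],1);print("handle yaw",np.arctan(v[0]),P[0],P[-1],"y at axis x=491:",np.polyval(v,491))
W=[np.linalg.norm(wray(m,(b+.5,r),134)-wray(m,(a-.5,r),134)) for r,a,b in pts];print("width",np.mean(W))
s=read_state();print(s["moment"],s["wrist_force"])
```

```text
[(262, np.int64(314), np.int64(332)), (271, np.int64(315), np.int64(332)), (280, np.int64(315), np.int64(331)), (289, np.int64(315), np.int64(331)), (298, np.int64(315), np.int64(331))]
handle yaw 0.0985746140520295 [484.64862793 271.20094306] [510.55758076 273.89410982] y at axis x=491: 272.0389081889033
width 10.136548656995128
[ 1.03027079 -0.0380883  -0.06927367] [-0.84817826  4.94230335  2.17114713]
```

The handle's yaw is 0.095 (the zero stop) and the tool's is 0.117, with the axis about 1 mm further in +y. Turning the tool to −0.82.

carry_out --slide '[[0,0.004,0],[0,0.004,0],[0,0.004,0],[0,0.004,0],[0,0.004,0],[0,0.004,0],[0,0.004,0],[0,0.004,0],[0,0.004,0],[0,0.004,0]]' --dr '[[0,0,-0.01],[0,0,-0.026],[0,0,-0.042],[0,0,-0.058],[0,0,-0.075],[0,0,-0.092],[0,0,-0.109],[0,0,-0.126],[0,0,-0.141],[0,0,-0.149]]' --gripper '[0,0,0,0,0,0,0,0,0,0]'

```text
clock: 15.03
eef_pos: [491.3, 270.9, 206.9]
eef_rot: [-3.141, 0.0, 2.317]
wrist_force: [-1.0, -3.8, 4.3]
finger_gap: 14.6
finger_force: 50.0
```

carry_out --slide '[[0,0,0],[0,0,0],[0,0,0]]' --dr '[[0,0,0],[0,0,0],[0,0,0]]' --gripper '[0,0,0]'

```text
clock: 15.28
eef_pos: [491.3, 270.9, 206.9]
eef_rot: [-3.141, 0.0, 2.325]
wrist_force: [-2.5, -4.8, 4.7]
finger_gap: 14.5
finger_force: 50.0
```

Run:
```python
from h import *
t=camera("top")[:,:,::-1];w=camera("wrist")[:,:,::-1]
cv2.imwrite("pics/c6.png",np.hstack([cv2.resize(t[200:340,120:300],None,fx=2,fy=2,interpolation=2)[:280],cv2.resize(w,None,fx=.583,fy=.583)[:280]]));s=read_state();print(s["moment"],s["wrist_force"],s["joints"])
```

```text
[-0.98547087  0.35976865  0.16600514] [-2.287549   -5.50589167  4.68626957] [ 4.38838270e-01  4.19758160e-01  1.59252611e+00 -6.25438575e-04
  1.12999841e+00 -3.15276721e-01]
```

View pics/c6.png

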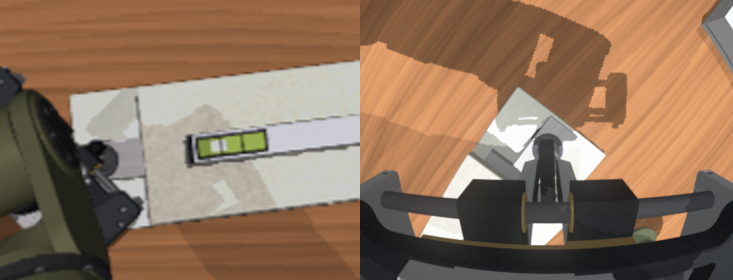

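The handle turned with the tool, and in the top crop the floating bubble has moved to the foot side as expected. Releasing and going back to press.

carry_out --slide '[[0,0,0],[0,0,0],[0,0,0.05],[0,0,0.14],[0,0,0.2],[0.01,-0.08,0.2],[0.03,-0.22,0.2],[0.04,-0.36,0.2],[0.06,-0.5,0.2],[0.07,-0.64,0.2]]' --dr '[[0,0,0],[0,0,0],[0,0,0],[0,0,0],[0,0,0],[0,0,-0.018],[0,0,-0.036],[0,0,-0.054],[0,0,-0.072],[0,0,-0.09]]' --gripper '[40,40,40,40,40,0,0,0,0,0]' --newtons 25

```text
clock: 16.22
eef_pos: [508.9, 109.9, 256.8]
eef_rot: [3.141, -0.0, 1.753]
wrist_force: [2.1, -0.4, -0.2]
finger_gap: 8.0
finger_force: 0.0
```

carry_out --slide '[[0.01,-0.12,0],[0.01,-0.19,0],[0.01,-0.216,-0.05],[0.01,-0.216,-0.11],[0.01,-0.216,-0.14],[0.01,-0.216,-0.14],[0.01,-0.216,-0.14]]' --dr '[[0,0,-0.0155],[0,0,-0.0155],[0,0,-0.0155],[0,0,-0.0155],[0,0,-0.0155],[0,0,-0.0155],[0,0,-0.0155]]' --gripper '[0,0,0,0,0,0,0]'

```text
clock: 16.8
eef_pos: [511.4, 57.6, 221.9]
eef_rot: [-3.141, -0.0, 1.661]
wrist_force: [-0.4, -0.4, 1.1]
finger_gap: 0.5
finger_force: 0.0
```

Run:
```python
from b import *
s=read_state();print(s["clock"],s["eef_pos"],s["eef_rot"])
t=camera("top")[:,:,::-1];x0,y0,x1,y1=145,255,185,305
k=(t[y0:y1,x0:x1].max(2)<45).astype(np.uint8);N,l,st,ce=cv2.connectedComponentsWithStats(k);i=1+st[1:,4].argmax();ys,xs=np.nonzero(l==i)
r=cv2.minAreaRect(np.c_[xs,ys].astype(np.float32));b=cv2.boxPoints(r)+[x0,y0];print(r[1],b)
e=[np.linalg.norm(b[(i+1)%4]-b[i]) for i in range(2)];j=int(np.argmax(e));q=[plane(M["top"],b[(j+1)%4],132),plane(M["top"],b[j],132)];d=q[0]-q[1];print("handle yaw",np.arctan(d[1]/d[0]))
m,im=bubble();measure(im,m,112)
```

```text
16.8 [511.41658172  57.60483105 221.9120172 ] [-3.14111103e+00 -2.16296844e-04  1.66074151e+00]
(7.071067810058594, 27.577163696289062) [[148.50000191 288.5       ]
 [168.00000191 269.00000191]
 [173.00000191 274.00000381]
 [153.50000191 293.5       ]]
handle yaw -0.7995450601195385
vial rows 90 217 len 65.65495688716331 lines [133, 175] [np.float64(137.41172683004282), np.float64(115.88830815224725)] bubble rows 107 138 len 16.01128733087208
bubble vs vial mid 15.91 vs lines 16.20
```

carry_out --slide '[[0,0,-0.012],[0,0,-0.024],[0,0,-0.032],[0,0,-0.036],[0,0,-0.04],[0,0,-0.044],[0,0,-0.044]]' --dr '[[0,0,0],[0,0,0],[0,0,0],[0,0,0],[0,0,0],[0,0,0],[0,0,0]]' --gripper '[0,0,0,0,0,0,0]'

```text
clock: 17.48
eef_pos: [511.4, 57.4, 211.0]
eef_rot: [3.141, -0.0, 1.66]
wrist_force: [-1.5, 1.9, 3.0]
finger_gap: 0.2
finger_force: 1.8
```

carry_out --slide '[[0,0,-0.004],[0,0,-0.008],[0,0,-0.01],[0,0,-0.01],[0,0,-0.01]]' --dr '[[0,0,0],[0,0,0],[0,0,0],[0,0,0],[0,0,0]]' --gripper '[0,0,0,0,0]'

```text
clock: 17.9
eef_pos: [511.5, 57.4, 208.6]
eef_rot: [3.141, -0.0, 1.66]
wrist_force: [-0.5, 4.3, 4.9]
finger_gap: 0.5
finger_force: 2.6
```

carry_out --slide '[[0,0,-0.004],[0,0,-0.006],[0,0,-0.006],[0,0,-0.006]]' --dr '[[0,0,0],[0,0,0],[0,0,0],[0,0,0]]' --gripper '[0,0,0,0]'

```text
clock: 18.23
eef_pos: [511.6, 57.5, 207.5]
eef_rot: [3.14, -0.0, 1.66]
wrist_force: [-1.7, 4.3, 9.3]
finger_gap: 0.5
finger_force: 4.4
```

carry_out --slide '[[0,0,-0.002],[0,0,-0.004],[0,0,-0.004],[0,0,-0.004],[0,0,-0.004],[0,0,-0.004],[0,0,-0.004],[0,0,-0.004],[0,0,-0.004],[0,0,-0.004]]' --dr '[[0,0,0],[0,0,0],[0,0,0],[0,0,0],[0,0,0],[0,0,0],[0,0,0],[0,0,0],[0,0,0],[0,0,0]]' --gripper '[0,0,0,0,0,0,0,0,0,0]'

```text
clock: 19.07
eef_pos: [511.6, 57.6, 207.1]
eef_rot: [3.14, -0.0, 1.66]
wrist_force: [-5.5, 4.7, 17.1]
finger_gap: 0.5
finger_force: 8.5
```

```bash
python3 b.py
```

```text
vial rows 84 216 len 64.30148373998986 lines [128, 172] [np.float64(139.0732997807184), np.float64(117.8406532453623)] bubble rows 135 167 len 15.432054567763487
bubble vs vial mid -0.58 vs lines -0.49
[-5.70609149  4.57843788 16.94388006] 19.1167
```

The bubble is at −0.5 mm, and the sharp rise in force shows the board is at its stop. I'll let it settle and check once more.

carry_out --slide '[[0,0,0],[0,0,0],[0,0,0],[0,0,0],[0,0,0],[0,0,0],[0,0,0],[0,0,0],[0,0,0],[0,0,0]]' --dr '[[0,0,0],[0,0,0],[0,0,0],[0,0,0],[0,0,0],[0,0,0],[0,0,0],[0,0,0],[0,0,0],[0,0,0]]' --gripper '[0,0,0,0,0,0,0,0,0,0]'

```text
clock: 19.95
eef_pos: [511.6, 57.6, 207.1]
eef_rot: [3.14, -0.0, 1.66]
wrist_force: [-5.5, 4.1, 16.3]
finger_gap: 0.8
finger_force: 8.5
```

```bash
python3 b.py; python3 -c "
from h import *
m,im=bubble();s=camera('scene')[:,:,::-1];cv2.imwrite('pics/fin.png',np.hstack([cv2.resize(im[40:280,200:450],None,fx=1.5,fy=1.5),cv2.resize(s[100:300,200:430],None,fx=1.8,fy=1.8)]))"
```

```text
vial rows 84 216 len 64.30149528410281 lines [128, 172] [np.float64(139.07330253350852), np.float64(117.8406521861201)] bubble rows 134 167 len 15.915605226042572
bubble vs vial mid -0.34 vs lines -0.25
[-5.41708757  5.35624098 17.41524831] 20.0
```

View pics/fin.png

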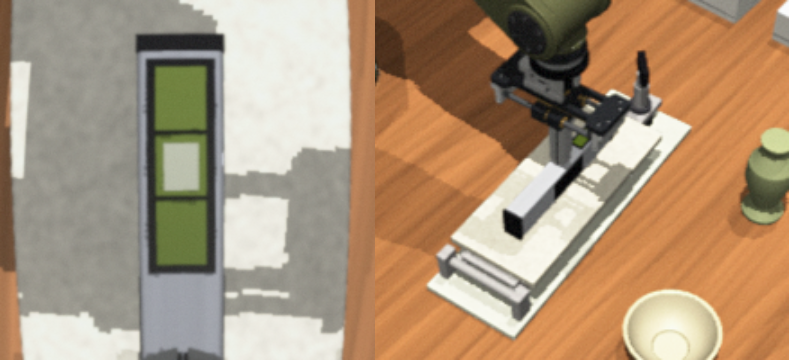

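The bubble (left crop, about (181,166)) sits centred between the lines at rows 131 and 198. The level lies flat along the board, pressed with about 17 N. Handing in.

```bash
python3 -c "
from cell import *
print(sign_off())"
```

```text
the job is handed in; nothing more can be done
None
```

Handed in while still pressing: the level lies along the middle of the board with about 17 N on it, the board is at its stop, and the bubble measured about 0.3 mm off centre after about 0.9 rad of foot turn; the hand-in gave no verdict.

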